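# Open the filter cover of the goldsmith's bench fume extractor

### The arm

A 7-joint arm with a two-finger parallel gripper is mounted at the origin on the work surface. World frame = base frame: x ahead of the robot, y to its left, z up, the work surface at z = 0. Lengths are in mm, angles in rad, forces in N, time in s.
With the tool pointing down it reaches from about 400 to 875 mm from the base axis. Payload 4.4 kg.
Tool frame: the origin (TCP) lies midway between the tips of the shut fingers; the grasp point (between the pads) lies 19 mm behind it; z points along the fingers, y is the direction in which the jaws open and shut (so a half turn about z gives the same grasp; the last joint's range is limited). The gripper opens to 85 mm and grips with 20 to 120 N. Pads are 22 mm wide; open, the fingers measure 114 mm over their backs; the gripper's body (76 mm by 85 mm) begins 54 mm behind the grasp point. The pads swing forward as they close: fully open they stand 13 mm farther back than shut.
Start: joints at [-1.416, 0.628, 0.038, 1.517, -0.027, 0.996, -0.02], TCP at [142.33, 634.24, 193.813] pointing down, gripper open.
Joint ranges: [-3.06, 3.06], [-0.37, 2.12], [-1.25, 1.32], [0.18, 2.47], [-1.1, 4.24], [0.23, 1.98], [-2.94, 2.94]. Speed limits (rad/s): [2.57, 2.57, 3.14, 3.14, 3.14, 3.14, 3.14].

### API

Orientations are given as [roll, pitch, yaw] about the fixed x, y, z axes, in that order (R = Rz(yaw) Ry(pitch) Rx(roll)).
In Python, from cell import * gives the robot as it stands. The module is installed in compiled form; this text tells all that it offers.
- The arm moves only by the tool move_arm, never from a script. Its argument "series" is a list of rows, each a list of 2 entries, a list of its own where there are three numbers: the shift along the tool's x, y, z in m, then the turn about the tool's z in rad. In form: [[[x, y, z], yaw], ...]. A call has 1 to 5 rows; each row is the pose to reach, as a shift and turn from the pose measured when the call began, along the tool's axes at that moment; what a row does not reach only later rows make up. A row lasts 1/8 s, in which the tool goes at most 62.5 mm and 10.7 degrees, less where a joint would pass 70% of its speed; a pose out of reach is approached as far as the arm can. A call with a gripper value outside its range is refused whole. "claw" is the opening, from 0 (shut) to 1 (fully open), set as the call begins (left out, the last holds). The fingers move at their own pace and stop on an object; the grip force is fixed at half the most. Time passes only in rows, so rows that repeat a pose let the fingers close. It gives the time, the measured TCP pose, the force and the opening at its end, in the units of the state.
- read_state(): the state, without advancing time (a new reading comes with each control period).
- get_image(name): name is "scene" or "top" or "wrist"; returns the picture (384x512x3 uint8, blue, green, red); there is no depth.
- camera_model(name): a dict with "fov_y" (degrees; the focal length in pixels is half the picture's height over the tangent of half this angle, whatever the lens; pixels are square), "cx", "cy" (the principal point, pixels), "pose" (4x4, takes a point from camera to world coordinates); the wrist camera has in their place "tool_from_camera" (4x4, takes a point from camera to tool coordinates, whose origin is the TCP and whose axes are the flange's). Camera axes: x right, y down, z forward; pixel columns grow to the right and rows downward; lengths in mm; the calibration is good to about 2 mm. A picture is of the moment at which its call begins: read the wrist's pose just before it. camera_model takes no time and is no camera call.
- finish_job(): hands the job in, once; it reports no verdict.
The state is a dict: "clock": time; "qpos": joint angles; "qd": joint speeds; "tau": joint torques, N m; "eef_pos": TCP position; "tool_rot": TCP orientation; "force": force on the tool from outside, world axes, zero at the start; "torque": the same for the moment, N m; "width": finger opening in mm.
Only numpy, scipy, OpenCV 4.12 (cv2) and the standard library are available. Lean on these libraries where they do the work, as an engineer would, in place of code of your own. Each camera call takes 0.05 s, during which the arm holds its last target. There are 200 camera calls.

### The job

Get the filter of the bench fume extractor ready for inspection: press the orange snap tab in until the white filter cover springs loose, then push the cover along its runners, away from the tab, until the whole filter opening is uncovered and the cover lies flat on the extractor's rear deck. Only press and push: do not lift or carry the cover or anything else, and leave the vial on the extractor, the dishes, the jar and the tools where they are.

Things in the scene. Friction and masses are not known exactly. Their poses are not given: they have to be found in the camera images.
- extractor: Grey fume extractor, a box fixed on the bench, 357 mm long (own x -192 to +165), 170 wide (y -85 to +85). Origin at bench level on its long middle line, z up. +x is the way the cover opens: ledge with orange snap tab (x -192 to -107), filter seat (-107 to +8), flat rear deck (+8 to +157). Ledge and deck 86.5 mm high. Round intake hood out to y = -136 at x = -60, 4 to 80 mm high.
- filter_opening (a point): Centre of the filter opening, level with the runners' top, at x -42, y 0, z 88 mm of the extractor. Opening 100 x 100 mm (x -92 to +8); 16 mm down a pleated cream filter in a blue frame. Only over the seat (x -107 to -6) steel lips, 10.5 mm above the runners, hold the cover's edges down (|y| over 58). At x -126 to -107, |y| 30 to 85, two 12 mm high housings with spring plungers.
- deck_centre (a point): Middle of the rear deck, level with the top of the black runners (88 mm above the bench), at x +82.5, y 0 of the extractor. The runners go straight on from the seat over the deck. Guide rails 7.5 mm high on both sides, inner faces at y +-66 mm (about 3 mm of play to the cover); a 12 mm high end stop at x +157.
- snap_tab (a joint): Angle (rad) of the orange rocker tab: 0 at rest, its hook locking the cover's catch rib; grows to 0.34 as the pad is pressed down; springs back. At about 0.16 the cover is freed and plungers push it about 13 mm along the extractor's +x, past the hook, so it stays free when the tab is let go. Pressing mid-pad: 2 N at first, 4 to 6 N at release, after about 7 mm; fully in after 13 mm, 8 N.
- tab_pad (a point): Middle of the top of the tab's finger pad (orange, four red ribs), 36 mm along the extractor's x by 44 mm across; at rest 114 mm above the bench, at x -165, y 0 of the extractor. At rest the pad slopes 0.17 rad, its outer (-x) end 3 mm higher; the tab pivots 40 mm further on in +x, so the outer end sinks most. The vial stands beside it on the +y side.
- filter_cover: Loose white cover, about 150 g: plate 130 (own x) x 126 x 5 mm, origin mid-underside, x as the extractor's. Locked: origin at x -39, y 0, z 88 mm of the extractor. Opening uncovered once origin is past x +73; the end stop halts it at +92. On top: catch rib at its -x end (x -61 to -56, 60 long, 7 high) and blue push ridge (x +11 to +20, 90 long, top 22 above underside). Slides with 1 to 2 N.
- ridge_face (a point): Middle of the -x face of the cover's blue push ridge, the face to push towards +x: at x +11, y 0, 12.5 mm above the cover's underside, so about 100 mm above the bench. Between the tab's hook and this face lie about 60 mm of flat cover (its top 93 mm above the bench), 75 mm once the cover has sprung loose.
- vial: Small amber glass vial with steel cap, 24 mm across, 36 mm high, standing loose on the extractor's ledge beside the tab, about 62 mm from its middle line on the +y side. Origin at the centre of its underside. Must not be disturbed.
- dish_a: White ceramic dish with paper-white bits, 74 mm across, 20 mm high, loose on the bench near the extractor. Origin at the centre of its underside. Bystander.
- dish_b: White ceramic dish with silver bits, 74 mm across, 20 mm high, loose on the bench near the extractor. Origin at the centre of its underside. Bystander.
- flux_jar: Green glass flux jar with black cap, 56 mm across, 62 mm high, loose on the bench near the extractor. Origin at the centre of its underside. Bystander.
- pliers: Red-handled pliers lying on the bench, 125 mm long, to the right. Origin under the pivot. Bystander.
- brush: Slim red-handled flux brush lying on the bench, 165 mm long, 8 mm thick, to the left. Origin under its middle. Bystander.
- scrap_box: Clear open plastic box with brass offcuts, 150 x 110 x 45 mm, far left. Origin at the centre of its underside. Bystander.
Not all that is in view belongs to the job. Several things have the shape of the filter_cover; the one meant has the colours described above.

How it is judged:
By the outcome, as a careful person would: the job done as asked, in the order asked, and still so for the second after the job is handed in, with the robot touching nothing.
It also fails if it takes over 38 s, if anything falls off the work surface, if the arm or the gripper's body presses on something with over 40 N, if the wrist force passes 120 N, or if a joint passes its speed limit or range.

## Working session

There is one attempt and no reset: what is moved stays moved. The work goes in short steps, Python scripts to look and compute and a tool call to move; the robot and the scene stay as the last step left them, time stands still between calls to the robot, and variables do not carry over. Pictures are saved under pics/ and viewed, about 8 in all and at most 12, crops included, and the job is handed in when it is done.

Besides the shell and the picture viewer there is one more tool, called as name(argument=value, ...) on one line, values as JSON. move_arm: Moves the arm, as the interface text tells. Its arguments: {"type":"object","properties":{"series":{"type":"array"},"claw":{"type":"number"}},"required":["series"]}

```bash
mkdir -p pics
python3 - <<'E'
from cell import *
import cv2,numpy as np
s=read_state();print(s)
for n in("scene","top"):
    i=get_image(n);cv2.imwrite(f"pics/{n}0.png",i)
    m=camera_model(n);print(n,m)
print(camera_model("wrist"))
E
```

```text
{'clock': 0.0, 'qpos': array([-1.41579569,  0.6293633 ,  0.03847841,  1.5183887 , -0.02699234,
        0.99631109, -0.01999769]), 'qd': array([ 0.00189486,  0.00051506,  0.00076076, -0.00123163,  0.00138096,
        0.0008346 , -0.00152453]), 'tau': array([-8.91570210e-06, -5.63396502e+01,  1.22627556e+00, -1.93442774e+01,
        1.10446976e-02,  1.05427866e-02, -5.62627331e-07]), 'eef_pos': array([142.19791134, 633.52167311, 192.87209736]), 'tool_rot': array([-3.13964198e+00,  5.50874772e-05,  2.92076859e+00]), 'force': array([ 0.62855919, -0.39193625,  0.19736298]), 'torque': array([0.07450599, 0.02735634, 0.01337523]), 'width': 85.40764912680018}
scene {'fov_y': 56.58175287013133, 'cx': 246.30266005738784, 'cy': 185.46057496051733, 'pose': array([[ 7.52492877e-01,  5.37159905e-01, -3.81069162e-01,
         8.84499507e+02],
       [ 6.58388371e-01, -6.28222142e-01,  4.14562051e-01,
        -3.90816063e+02],
       [-1.67099740e-02, -5.62846495e-01, -8.26392522e-01,
         9.00765024e+02],
       [ 0.00000000e+00,  0.00000000e+00,  0.00000000e+00,
         1.00000000e+00]])}
top 
[... 174 characters left out ...]
       [-9.99796333e-01, -1.77404770e-02, -9.62125821e-03,
        -8.52994420e-01],
       [ 1.04815954e-02, -4.90582298e-02, -9.98740920e-01,
         1.23875496e+03],
       [ 0.00000000e+00,  0.00000000e+00,  0.00000000e+00,
         1.00000000e+00]])}
{'fov_y': 60.800948022739064, 'cx': 250.47341021512517, 'cy': 186.72214681596583, 'tool_from_camera': array([[-6.71735091e-04, -9.45064416e-01, -3.26883463e-01,
         8.34704042e+01],
       [ 9.99999771e-01, -6.08936444e-04, -2.94449808e-04,
         3.24429547e-01],
       [ 7.92227822e-05, -3.26883586e-01,  9.45064609e-01,
        -1.80531086e+02],
       [ 0.00000000e+00,  0.00000000e+00,  0.00000000e+00,
         1.00000000e+00]])}
```

View pics/top0.png

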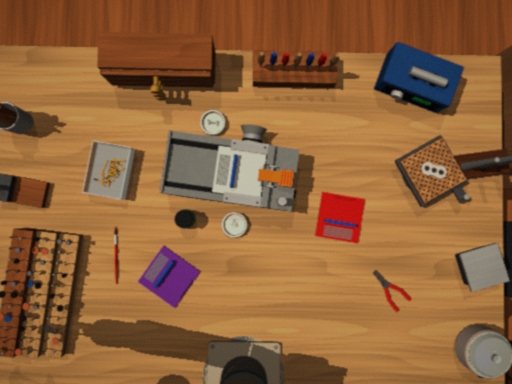

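View pics/scene0.png

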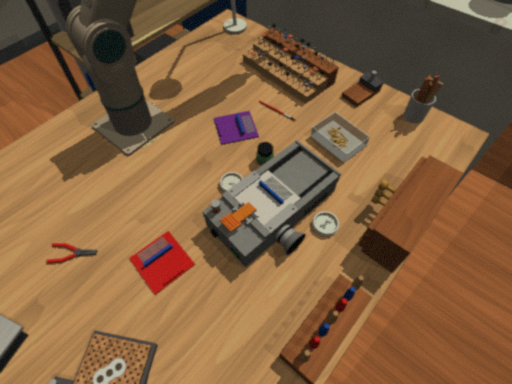

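```bash
cat > h.py <<'E'
from cell import *
import cv2,numpy as np
from scipy.spatial.transform import Rotation as R
def K(n):
    m=camera_model(n);f=192/np.tan(np.radians(m["fov_y"])/2);return f,m["cx"],m["cy"]
def pose(n,s=None):
    m=camera_model(n)
    if n!="wrist":return m["pose"]
    T=np.eye(4);T[:3,:3]=R.from_euler("xyz",s["tool_rot"]).as_matrix();T[:3,3]=s["eef_pos"]
    return T@m["tool_from_camera"]
def proj(n,P,s=None):
    f,cx,cy=K(n);p=np.linalg.inv(pose(n,s))@np.r_[P,1];return np.array([f*p[0]/p[2]+cx,f*p[1]/p[2]+cy])
def cast(n,uv,z,s=None):
    f,cx,cy=K(n);T=pose(n,s);d=T[:3,:3]@[(uv[0]-cx)/f,(uv[1]-cy)/f,1];o=T[:3,3];return o+d*(z-o[2])/d[2]
E
python3 - <<'E'
from h import *
s=read_state()
for n in("scene","top"):print(n,proj(n,s["eef_pos"]),proj(n,[0,0,0]),proj(n,[500,0,90]),proj(n,[142,-634,190]))
i=get_image("wrist");cv2.imwrite("pics/w0.png",i)
t=cv2.imread("pics/top0.png");cv2.imwrite("pics/topc.png",cv2.resize(t[100:240,150:310],None,fx=4.5,fy=4.5,interpolation=2))
E
```

```text
scene [281.55181918   7.74867992] [133.49742958 124.17102076] [239.56725197 187.02051944] [-81.42358124 256.8433722 ]
top [-20.66609189 345.0616978 ] [243.28615968 377.8441993 ] [246.39978304 201.4103052 ] [504.47728969 352.2017565 ]
```

View pics/w0.png

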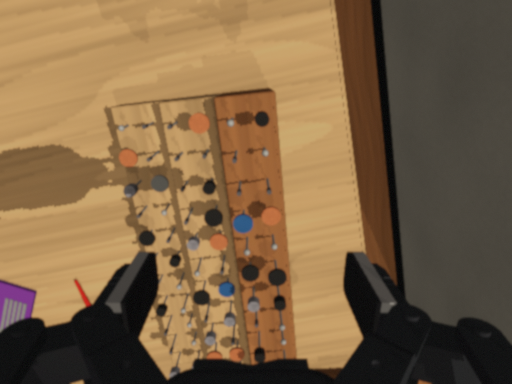

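View pics/topc.png

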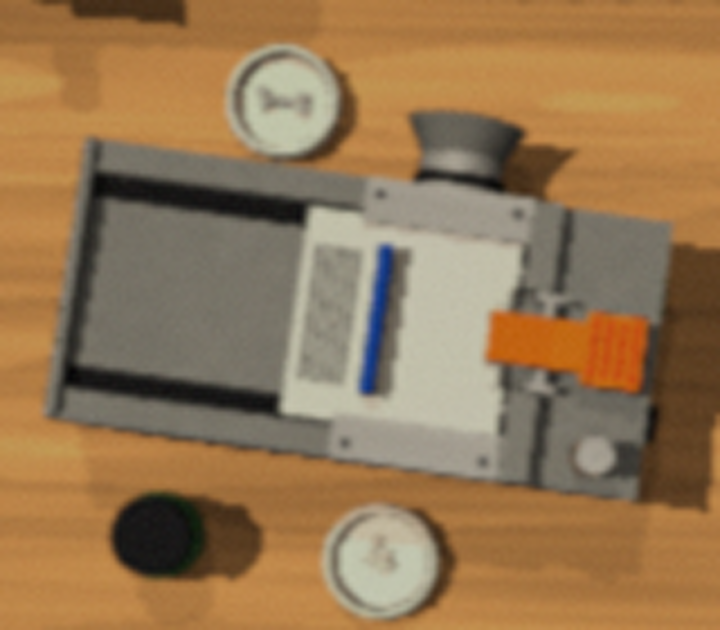

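The scene has three cover-shaped things. The white one is on the extractor at top-view (240,170), the red one at (340,218) and the purple one at (170,275). The white one fits: it sits in the seat under the orange tab and has a blue ridge, and the enlarged crop confirms it. Extractor +x points left in the picture, roughly world +y.

Run:
```python
from h import *
c=lambda u,v:(u/4.5+150-.4,v/4.5+100-.4)
# outline corners: end x=+165 (y-85,+85), x=-192
obs={(165,-85):(92,140),(165,85):(50,415),(-192,-85):(672,224),(-192,85):(640,498)}
A=np.array(list(obs.keys()),float);B=np.array([cast("top",c(*v),86.5)[:2] for v in obs.values()])
a0=A-A.mean(0);b0=B-B.mean(0)
th=np.arctan2((a0[:,0]*b0[:,1]-a0[:,1]*b0[:,0]).sum(),(a0*b0).sum())
M=np.array([[np.cos(th),-np.sin(th)],[np.sin(th),np.cos(th)]]);t=B.mean(0)-M@A.mean(0)
print("th",th,"t",t);print((A@M.T+t-B).round(1))
inv=lambda p:(M.T@(p[:2]-t)).round(1)
for n in("top","scene"):
    h=cv2.cvtColor(cv2.imread(f"pics/{n}0.png"),cv2.COLOR_BGR2HSV)
    m=cv2.inRange(h,(3,190,150),(16,255,255))
    k,l,st,ce=cv2.connectedComponentsWithStats(m)
    e=[j for j in range(1,k) if st[j,4]>60];
    for j in e:print(n,st[j],ce[j])
    hb=cv2.inRange(h,(105,150,80),(125,255,255));k,l,st,ce=cv2.connectedComponentsWithStats(hb)
    for j in range(1,k):
        if st[j,4]>30:print(n,"blue",ce[j],inv(cast(n,ce[j],110)))
print("pad",inv(cast("top",c(617,350),114)),"vial cap",inv(cast("top",c(595,455),122)))
for n in("pad",(-165,0,114)),("ridgetop",(-23.5,0,110)),("deckc",(82.5,0,88)):
    p=n[1];w=np.r_[M@p[:2]+t,p[2]];print(n[0],w.round(1),proj("scene",w).round(1),proj("top",w).round(1))
t0=cv2.imread("pics/scene0.png");cv2.imwrite("pics/scc.png",cv2.resize(t0[130:270,190:350],None,fx=4.5,fy=4.5,interpolation=2))
```

```text
th 1.4486081253113132 t [584.87373235  58.16287142]
[[ 0.8  0.7]
 [-1.3  0.7]
 [ 1.7 -2.4]
 [-1.2  1. ]]
top [247  16   5  28  65] [249.18461538  27.95384615]
top [259 170  35  17 420] [277.2        176.64285714]
top [315 192  50  51 158] [342.39873418 217.81012658]
top blue [421.47248495  72.5399828 ] [-487.3 -332.3]
top blue [233.46268657 170.43283582] [-22.7   1. ]
top blue [339.69565217 222.41304348] [-320.3   98.3]
top blue [163.12903226 273.82795699] [121.3 295.8]
scene [221 204  34  26 373] [237.08579088 216.54691689]
scene blue [239.73684211 123.36842105] [ 77.9 242.1]
scene blue [271.03773585 191.41509434] [-24.2  -0.3]
scene blue [157.171875 254.671875] [-349.2   52.9]
pad [-1.649e+02 -1.000e-01] vial cap [-159.8   63.2]
pad [ 564.8 -105.6  114. ] [230.4 222.3] [286.7 177.4]
ridgetop [582.   34.8 110. ] [271.1 191.2] [233.8 170.1]
deckc [594.9 140.   88. ] [298.  174.2] [195.3 165.4]
```

View pics/scc.png

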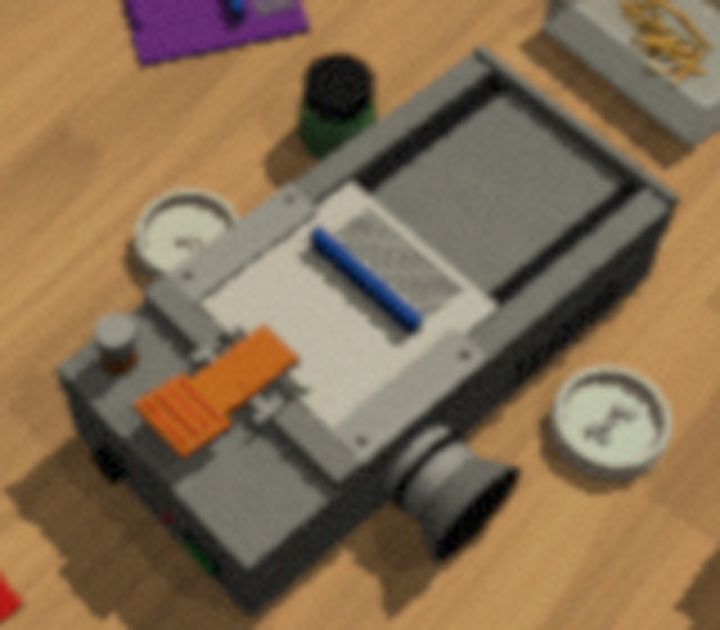

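The pose fits well: the ridge and pad are within about 1 mm in both views. I'll shut the gripper and go by way of a point left of the extractor.

move_arm(series=[[[-0.048, -0.034, -0.002], 0.16], [[-0.096, -0.068, -0.005], 0.32], [[-0.145, -0.102, -0.007], 0.48], [[-0.194, -0.136, -0.007], 0.64], [[-0.243, -0.17, -0.007], 0.8]], claw=0)

```text
clock: 0.78
eef_pos: [343.1, 413.1, 200.4]
tool_rot: [-3.141, 0.001, 2.116]
force: [1.3, -0.4, -0.4]
width: 0.1
```

```bash
cat >> h.py <<'E'
th=1.4486;t=np.array([584.9,58.2]);M=np.array([[np.cos(th),-np.sin(th)],[np.sin(th),np.cos(th)]])
W=lambda x,y,z:np.r_[M@[x,y]+t,z]
def rel(P,s):  # shift in tool axes (mm) and turn so tool x = extractor x
    Rm=R.from_euler("xyz",s["tool_rot"]).as_matrix();d=Rm.T@(np.array(P)-s["eef_pos"])
    print("shift",d.round(1),"turn",round((s["tool_rot"][2]-th+np.pi)%(2*np.pi)-np.pi,3))
def st():
    s=read_state();e=M.T@(s["eef_pos"][:2]-t)
    print("t",round(s["clock"],2),"ext",e.round(1),"z",round(s["eef_pos"][2],1),"rot",s["tool_rot"].round(3),"F",s["force"].round(1),"w",round(s["width"],1));return s
E
python3 -c "
from h import *
s=st();rel(W(-168,-3,200),s)"
```

```text
t 0.78 ext [322.8 283.2] z 200.4 rot [-3.141e+00  1.000e-03  2.116e+00] F [ 1.3 -0.4 -0.4] w 0.1
shift [-562.7  -78.8    1. ] turn 0.667
```

move_arm(series=[[[-0.06, -0.0085, 0], 0.13], [[-0.12, -0.017, 0], 0.26], [[-0.18, -0.0255, 0], 0.4], [[-0.24, -0.034, 0], 0.53], [[-0.3, -0.042, 0], 0.667]])

```text
clock: 1.4
eef_pos: [463.2, 133.1, 200.8]
tool_rot: [3.141, 0.001, 1.445]
force: [1.3, 0.4, -0.2]
width: 0.1
```

```bash
python3 -c "
from h import *
s=st();rel(W(-168,-3,150),s)"
```

```text
t 1.4 ext [ 59.5 129.9] z 200.8 rot [3.141e+00 1.000e-03 1.445e+00] F [ 1.3  0.4 -0.2] w 0.1
shift [-227.   133.8   51. ] turn -0.004
```

move_arm(series=[[[-0.046, 0.027, 0], 0], [[-0.092, 0.054, 0], 0], [[-0.138, 0.081, 0], 0], [[-0.184, 0.108, 0.01], 0], [[-0.227, 0.134, 0.03], -0.004]])

```text
clock: 2.02
eef_pos: [568.8, -110.7, 171.2]
tool_rot: [3.139, 0.001, 1.449]
force: [1.1, 0.7, 0.0]
width: -0.2
```

```bash
python3 -c "
from h import *
s=st();rel(W(-168,-3,114),s)
i=get_image('wrist');s=read_state();cv2.imwrite('pics/w1.png',i)
print(proj('wrist',W(-165,0,114),s),proj('wrist',W(-28,0,100),s))
"
```

```text
t 2.02 ext [-169.6   -4.6] z 171.2 rot [3.139e+00 1.000e-03 1.449e+00] F [1.1 0.7 0. ] w -0.2
shift [ 1.6 -1.8 57.2] turn 0.0
[241.21530329 173.63494835] [238.06122184 -34.05330462]
```

View pics/w1.png

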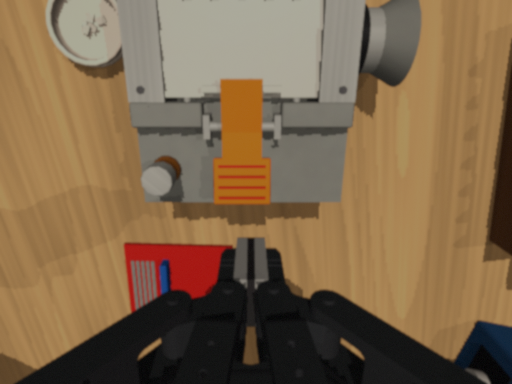

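The wrist view shows the pad centred at about (242,181), with the vial clear at (158,180) on the left. That's within about 4 mm of the estimate, so I'll press there.

move_arm(series=[[[0.001, -0.001, 0.03], 0], [[0.001, -0.001, 0.05], 0], [[0.001, -0.001, 0.056], 0], [[0.001, -0.001, 0.06], 0], [[0.001, -0.001, 0.063], 0]])

```text
clock: 2.7
eef_pos: [568.8, -118.7, 106.3]
tool_rot: [3.138, 0.008, 1.442]
force: [-0.0, -0.2, 0.5]
width: 0.1
```

```bash
python3 -c "
from h import *
s=st()"
```

```text
t 2.7 ext [-177.5   -5.6] z 106.3 rot [3.138 0.008 1.442] F [-0.  -0.2  0.5] w 0.1
```

```bash
python3 -c "
from h import *
for k in range(2):
    i=get_image('wrist');s=st()
print(s['qpos'].round(3),s['qd'].round(3))
cv2.imwrite('pics/w2.png',i)
print(proj('wrist',W(-165,0,114),s))
"
```

```text
t 2.75 ext [-177.5   -5.3] z 106.0 rot [3.139 0.008 1.442] F [0.2 0.2 0.2] w 0.1
t 2.8 ext [-177.6   -5.3] z 106.1 rot [3.139 0.008 1.442] F [-0.4 -0.4 -0.1] w -0.4
[-0.103  0.673  0.407  1.812 -0.368  0.728  0.372] [ 0.002 -0.003  0.003  0.     0.001  0.003 -0.001]
[239.74577697 207.28295478]
```

View pics/w2.png

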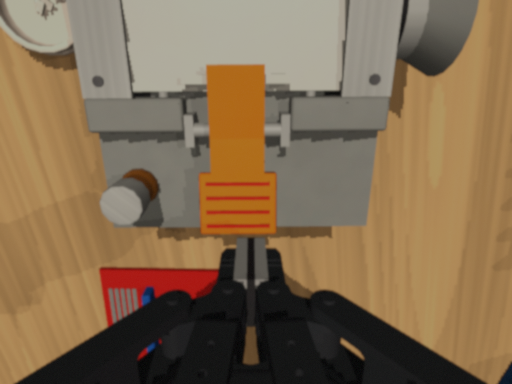

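```bash
python3 -c "
from h import *
s=st()
Rm=R.from_euler('xyz',s['tool_rot']).as_matrix()
for x in(-10,-5,0,5,11):print(x,proj('wrist',s['eef_pos']+Rm@[x,0,0],s).round(1))
for x in(-183,-147):print(x,proj('wrist',W(x,0,114+(-165-x)/6),s).round(1))
print(cast('wrist',(238,235),117,s), M.T@(cast('wrist',(238,235),117,s)[:2]-t),M.T@(cast('wrist',(238,172),111,s)[:2]-t))
"
```

```text
t 2.8 ext [-177.6   -5.3] z 106.1 rot [3.139 0.008 1.442] F [-0.4 -0.4 -0.1] w -0.4
-10 [249.2 236. ]
-5 [249.2 228.7]
0 [249.2 221.2]
5 [249.2 213.6]
11 [249.1 204.4]
-183 [240.2 237.9]
-147 [239.3 175.6]
[ 561.61023957 -121.38764405  117.        ] [-181.08736138    1.22571826] [-144.90254471    0.68307261]
```

```bash
python3 -c "
from h import *
s=st();i=get_image('scene')
print(proj('scene',s['eef_pos']))
c=cv2.resize(i[130:270,160:320],None,fx=4.5,fy=4.5,interpolation=2)
p=(proj('scene',s['eef_pos'])-[160,130]+.5)*4.5
cv2.drawMarker(c,tuple(int(v) for v in p),(255,0,255),1,14,1)
for q in ((-183,0,117),(-147,0,111)):
    p=(proj('scene',W(*q))-[160,130]+.5)*4.5
    cv2.drawMarker(c,tuple(int(v) for v in p),(0,255,0),0,14,1)
cv2.imwrite('pics/s3.png',c)
"
```

```text
t 2.8 ext [-177.6   -5.3] z 106.1 rot [3.139 0.008 1.442] F [-0.4 -0.4 -0.1] w -0.4
[228.12343545 228.16776679]
```

View pics/s3.png

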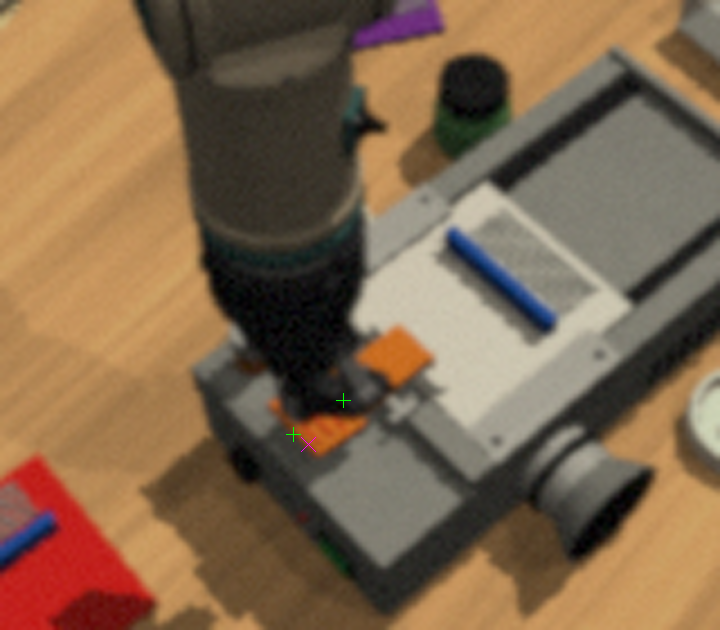

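The wrist view shows the fingertips at (250,238), 11 mm or more off where the reported TCP projects. The scene crop shows them hanging about 20–30 mm above the pad around (305,415). Force is nil and the tab is unpressed, so there's no contact yet, and the TCP has drifted about 9 mm toward -x. I'll re-centre slightly higher, then go down by force.

move_arm(series=[[[0, 0, -0.01], 0], [[0.012, 0.0, -0.01], 0], [[0.012, 0.0, -0.01], 0]])

```text
clock: 3.22
eef_pos: [570.5, -104.6, 116.3]
tool_rot: [3.138, 0.007, 1.444]
force: [-0.6, -0.3, -0.6]
width: 0.5
```

```bash
python3 -c "
from h import *
s=st();rel(W(-167,-3,106),s)"
```

```text
t 3.23 ext [-163.4   -5.6] z 116.3 rot [3.138 0.007 1.444] F [-0.6 -0.3 -0.6] w 0.5
shift [-3.6 -2.6 10.3] turn -0.005
```

move_arm(series=[[[0, -0.002, 0.005], 0], [[0, -0.002, 0.01], 0], [[0, -0.002, 0.013], 0], [[0, -0.002, 0.016], 0], [[0, -0.002, 0.016], 0]])

```text
clock: 3.85
eef_pos: [568.4, -104.6, 100.0]
tool_rot: [3.139, 0.007, 1.444]
force: [-0.4, 0.1, -0.8]
width: 0.4
```

```bash
python3 -c "
from h import *
s=st()"
```

```text
t 3.85 ext [-163.6   -3.4] z 100.0 rot [3.139 0.007 1.444] F [-0.4  0.1 -0.8] w 0.4
```

move_arm(series=[[[-0.002, 0, 0.003], 0], [[-0.002, 0, 0.006], 0], [[-0.002, 0, 0.008], 0], [[-0.002, 0, 0.008], 0]])

```text
clock: 4.35
eef_pos: [568.0, -106.6, 91.8]
tool_rot: [3.139, 0.006, 1.444]
force: [-0.0, -0.1, 0.2]
width: -0.3
```

```bash
python3 -c "
from h import *
s=st();i=get_image('wrist');s=st()
print('pad edge pred',proj('wrist',W(-183,0,117),s),proj('wrist',W(-147,0,111),s))
cv2.imwrite('pics/w4.png',i)
h=cv2.cvtColor(i,cv2.COLOR_BGR2HSV);m=cv2.inRange(h,(3,190,100),(18,255,255))
k,l,q,c=cv2.connectedComponentsWithStats(m);print(q[1:][q[1:,4]>300])
"
```

```text
t 4.35 ext [-165.6   -3.3] z 91.8 rot [3.139 0.006 1.444] F [-0.  -0.1  0.2] w -0.3
t 4.4 ext [-165.6   -3.4] z 91.9 rot [3.139 0.007 1.444] F [-0.2 -0.1  0.5] w 0.0
pad edge pred [243.15625354 269.49660707] [242.48943172 204.90123402]
[[  201    91    80   174 10060]]
```

View pics/w4.png

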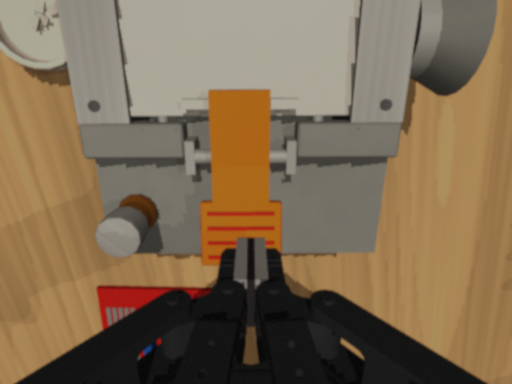

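Fingertips (250,238) are now seen over the lower half of the pad (201–281, 201–264), still with no contact. I'll keep going down by force.

move_arm(series=[[[0, 0, 0.003], 0], [[0, 0, 0.006], 0], [[0, 0, 0.008], 0], [[0, 0, 0.008], 0]])

```text
clock: 4.9
eef_pos: [568.0, -106.6, 83.7]
tool_rot: [3.14, 0.007, 1.444]
force: [0.2, -0.9, 0.5]
width: 0.2
```

```bash
python3 -c "
from h import *
s=st()"
```

```text
t 4.9 ext [-165.7   -3.3] z 83.7 rot [3.14  0.007 1.444] F [ 0.2 -0.9  0.5] w 0.2
```

move_arm(series=[[[0, 0, 0.003], 0], [[0, 0, 0.006], 0], [[0, 0, 0.006], 0]])

```text
clock: 5.28
eef_pos: [567.9, -106.7, 77.5]
tool_rot: [3.14, 0.007, 1.444]
force: [-0.1, 0.2, 0.2]
width: -0.2
```

```bash
python3 -c "
from h import *
s=st()"
```

```text
t 5.28 ext [-165.7   -3.3] z 77.5 rot [3.14  0.007 1.444] F [-0.1  0.2  0.2] w -0.2
```

move_arm(series=[[[0, 0, 0.003], 0], [[0, 0, 0.005], 0], [[0, 0, 0.005], 0]])

```text
clock: 5.65
eef_pos: [568.1, -107.3, 72.6]
tool_rot: [3.139, 0.007, 1.443]
force: [0.4, -0.3, 2.1]
width: -0.1
```

```bash
python3 -c "
from h import *
s=st();i=get_image('scene');print(proj('scene',s['eef_pos']))
a=cv2.resize(i[150:250,180:300],None,fx=4.5,fy=4.5,interpolation=2)
i=get_image('wrist');s=read_state();print('pad edge pred',proj('wrist',W(-183,0,117),s),proj('wrist',W(-147,0,111),s))
b=i[60:330,130:370];b=cv2.resize(b,(240,270));b=cv2.copyMakeBorder(b,0,180,0,0,0)
cv2.imwrite('pics/x5.png',np.hstack([a,b]))
"
```

```text
t 5.65 ext [-166.3   -3.5] z 72.6 rot [3.139 0.007 1.443] F [ 0.4 -0.3  2.1] w -0.1
[231.77283038 231.10690747]
pad edge pred [242.29003328 291.52354992] [241.49529119 220.24119611]
```

View pics/x5.png

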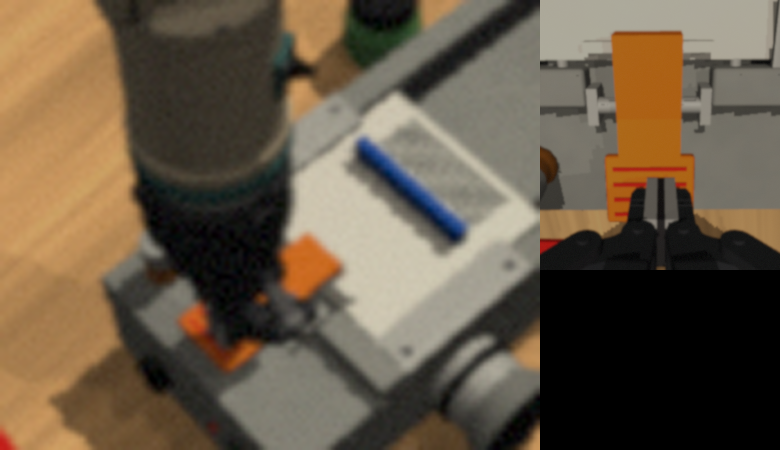

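Contact at 2.1 N with reported z at 72.6, so the real tips are about 41 mm above the reported TCP. Now pressing.

move_arm(series=[[[0, 0, 0.003], 0], [[0, 0, 0.006], 0], [[0, 0, 0.009], 0], [[0, 0, 0.011], 0], [[0, 0, 0.011], 0]])

```text
clock: 6.38
eef_pos: [568.2, -108.2, 62.7]
tool_rot: [3.138, 0.007, 1.443]
force: [-3.1, -3.1, 12.9]
width: 0.1
```

```bash
cat >> h.py <<'E'
def ridge():
    i=get_image('scene');h=cv2.cvtColor(i,cv2.COLOR_BGR2HSV);m=cv2.inRange(h,(105,150,80),(125,255,255));m[:150]=0;m[:,:200]=0
    u=cv2.moments(m,True);c=(u['m10']/u['m00'],u['m01']/u['m00'])
    print('ridge ext',(M.T@(cast('scene',c,110)[:2]-t)).round(1),'n',u['m00'],'cover origin x',round((M.T@(cast('scene',c,110)[:2]-t))[0]-15.5,1));return i
E
python3 -c "
from h import *
s=st();ridge()"
```

```text
t 6.38 ext [-167.2   -3.8] z 62.7 rot [3.138 0.007 1.443] F [-3.1 -3.1 12.9] w 0.1
ridge ext [ -60.7 -134.4] n 91.0 cover origin x -76.2
```

```bash
sed -i "s/m\[:150\]=0;m\[:,:200\]=0/m[:150]=0;m[:,:240]=0;m[230:]=0;m[:,330:]=0/" h.py
python3 -c "
from h import *
i=ridge();st()"
```

```text
ridge ext [-11.4  -0.6] n 58.0 cover origin x -26.9
t 6.47 ext [-167.2   -3.8] z 62.7 rot [3.138 0.008 1.443] F [-1.8 -2.3 13. ] w 0.1
```

The cover has sprung to origin x of about -27 (+12 mm). I'll lift off and go over behind the ridge.

move_arm(series=[[[0, 0, -0.03], 0], [[0, 0, -0.055], 0], [[0.042, -0.003, -0.055], 0], [[0.085, -0.003, -0.055], 0], [[0.127, -0.003, -0.055], 0]])

```text
clock: 7.1
eef_pos: [580.9, 21.2, 116.0]
tool_rot: [3.14, 0.006, 1.443]
force: [0.2, -0.7, -0.9]
width: 0.0
```

```bash
python3 -c "
from h import *
s=st();rel(W(-42,0,59),s)
ridge();i=get_image('wrist');s=st();cv2.imwrite('pics/w6.png',i)
h=cv2.cvtColor(i,cv2.COLOR_BGR2HSV);m=cv2.inRange(h,(105,150,60),(125,255,255));k,l,q,c=cv2.connectedComponentsWithStats(m)
for j in range(1,k):
  if q[j,4]>200:print(q[j],c[j],M.T@(cast('wrist',c[j],110,s)[:2]-t))
m=cv2.inRange(h,(3,190,100),(18,255,255));k,l,q,c=cv2.connectedComponentsWithStats(m);print(q[1:][q[1:,4]>300])
"
```

```text
t 7.1 ext [-37.2  -0.6] z 116.0 rot [3.14  0.006 1.443] F [ 0.2 -0.7 -0.9] w 0.0
shift [-4.5 -0.7 57.1] turn -0.005
ridge ext [-11.4 -14.8] n 38.0 cover origin x -26.9
t 7.2 ext [-31.4  -0.1] z 115.4 rot [3.141e+00 2.000e-03 1.452e+00] F [-0.1  0.3 -0.9] w -0.1
[ 175  175  146   18 2494] [248.1106656  183.30312751] [-8.95377978  0.62635367]
[[244 328  14  36 374]]
```

View pics/w6.png

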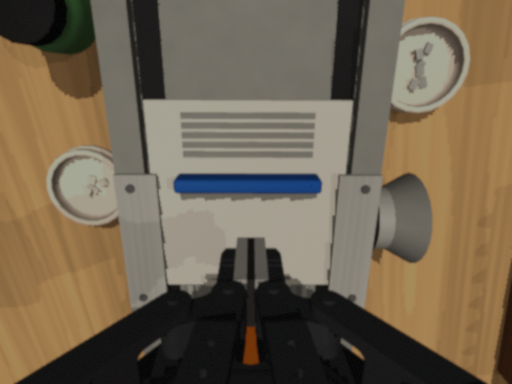

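The wrist view shows the ridge at (248,183) on a freed cover, with the fingertips just behind it. I'll back off 10 mm and lower.

move_arm(series=[[[-0.01, 0, 0], 0], [[-0.01, 0, 0.02], 0], [[-0.01, 0, 0.04], 0], [[-0.01, 0, 0.05], 0], [[-0.01, 0, 0.05], 0]])

```text
clock: 7.82
eef_pos: [579.3, 15.9, 64.8]
tool_rot: [-3.141, 0.003, 1.451]
force: [-0.9, 0.1, 1.0]
width: -0.0
```

```bash
python3 -c "
from h import *
s=st();rel(W(-42,0,58),s)"
```

```text
t 7.83 ext [-42.6   0.4] z 64.8 rot [-3.141e+00  3.000e-03  1.451e+00] F [-0.9  0.1  1. ] w -0.0
shift [0.6 0.4 6.8] turn 0.002
```

move_arm(series=[[[0, 0, 0.004], 0], [[0, 0, 0.007], 0], [[0.006, 0, 0.007], 0], [[0.014, 0, 0.007], 0], [[0.022, 0, 0.007], 0]])

```text
clock: 8.45
eef_pos: [582.2, 38.5, 57.9]
tool_rot: [-3.141, 0.003, 1.451]
force: [0.0, -1.6, 0.4]
width: -0.3
```

```bash
python3 -c "
from h import *
s=st()"
```

```text
t 8.45 ext [-19.9   0.3] z 57.9 rot [-3.141e+00  3.000e-03  1.451e+00] F [ 0.  -1.6  0.4] w -0.3
```

Pushing, with 1.6 N of reaction and no vertical load.

move_arm(series=[[[0.01, 0, 0], 0], [[0.02, 0, 0], 0], [[0.03, 0, 0], 0], [[0.04, 0, 0], 0], [[0.05, 0, 0], 0]])

```text
clock: 9.07
eef_pos: [588.2, 88.7, 57.8]
tool_rot: [-3.141, 0.003, 1.451]
force: [0.2, -1.1, 0.8]
width: 0.2
```

```bash
python3 -c "
from h import *
s=st();i=ridge()"
```

```text
t 9.07 ext [30.7  0.4] z 57.8 rot [-3.141e+00  3.000e-03  1.451e+00] F [ 0.2 -1.1  0.8] w 0.2
ridge ext [-28.9   6.6] n 37.0 cover origin x -44.4
```

```bash
cat >> h.py <<'E'
def wr(name):
    s=read_state();i=get_image('wrist');cv2.imwrite(name,i)
    h=cv2.cvtColor(i,cv2.COLOR_BGR2HSV);m=cv2.inRange(h,(105,150,60),(125,255,255));k,l,q,c=cv2.connectedComponentsWithStats(m)
    for j in range(1,k):
        if q[j,4]>200:print(q[j],c[j].round(1),(M.T@(cast('wrist',c[j],110,s)[:2]-t)).round(1))
E
python3 -c "
from h import *
wr('pics/w7.png')"
```

```text
[ 147  218  201   30 5456] [246.3 232. ] [52.3  1.7]
```

move_arm(series=[[[0.011, 0, 0], 0], [[0.022, 0, 0], 0], [[0.032, 0, 0], 0], [[0.041, 0, 0], 0], [[0.046, 0, 0], 0]])

```text
clock: 9.8
eef_pos: [593.6, 136.9, 57.5]
tool_rot: [-3.141, 0.002, 1.454]
force: [0.4, -1.0, 0.5]
width: -0.1
```

```bash
python3 -c "
from h import *
s=st();wr('pics/w8.png');st()"
```

```text
t 9.8 ext [79.2  1. ] z 57.5 rot [-3.141e+00  2.000e-03  1.454e+00] F [ 0.4 -1.   0.5] w -0.1
[ 147  219  201   29 5409] [246.5 232.5] [98.4  2. ]
t 9.85 ext [79.8  1.1] z 57.4 rot [-3.141e+00  1.000e-03  1.455e+00] F [-0.5  0.6  0.8] w 0.1
```

move_arm(series=[[[0.003, 0, 0], 0], [[-0.015, 0, 0], 0], [[-0.02, 0, -0.03], 0], [[-0.02, 0, -0.08], 0], [[-0.03, 0, -0.13], 0]])

```text
clock: 10.48
eef_pos: [589.7, 106.9, 188.5]
tool_rot: [-3.14, 0.001, 1.454]
force: [0.6, 0.5, -0.2]
width: -0.1
```

move_arm(series=[[[-0.05, 0.0, 0], 0], [[-0.1, 0, 0], 0], [[-0.16, 0, 0], 0], [[-0.22, 0, 0], 0], [[-0.28, 0, 0], 0]])

```text
clock: 11.1
eef_pos: [555.7, -174.4, 188.9]
tool_rot: [-3.14, 0.001, 1.453]
force: [0.8, -0.9, -0.4]
width: 0.1
```

```bash
python3 -c "
from h import *
s=st();ridge()
i=get_image('scene');a=cv2.resize(i[120:280,190:350],None,fx=2.4,fy=2.4,interpolation=2)
i=get_image('top');h=cv2.cvtColor(i,cv2.COLOR_BGR2HSV);m=cv2.inRange(h,(105,150,80),(125,255,255));k,l,q,c=cv2.connectedComponentsWithStats(m)
for j in range(1,k):
  if q[j,4]>30:print(c[j].round(1),(M.T@(cast('top',c[j],110)[:2]-t)).round(1))
b=cv2.resize(i[90:250,150:310],None,fx=2.4,fy=2.4,interpolation=2)
cv2.imwrite('pics/end.png',np.hstack([a,b]))
"
```

```text
t 11.1 ext [-234.4    0.6] z 188.9 rot [-3.140e+00  1.000e-03  1.453e+00] F [ 0.8 -0.9 -0.4] w 0.1
ridge ext [15.7  9.1] n 150.0 cover origin x 0.2
[421.3  72.7] [-486.9 -331.7]
[188.6 164.7] [97.2  2.5]
[235.6 169.4] [-28.   -2.5]
[163.3 273.9] [120.8 296. ]
```

View pics/end.png

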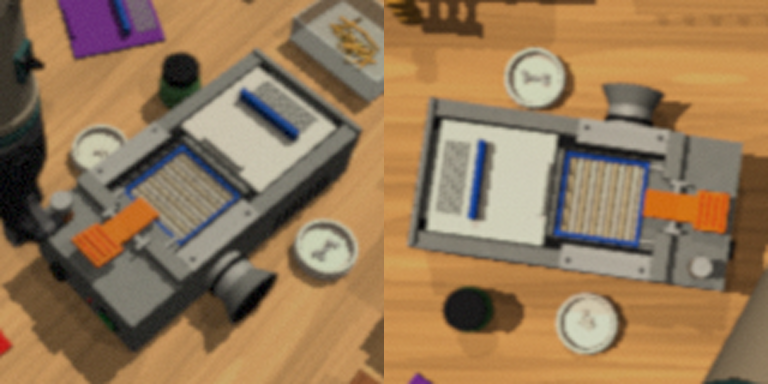

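```bash
python3 -c "
from h import *
st();finish_job()"
```

```text
t 11.25 ext [-237.9    1.2] z 189.2 rot [-3.14   0.004  1.444] F [-0.1  0.7 -0.9] w 0.3
the job is handed in; nothing more can be done
```

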